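Serve the green massage ball from the carousel

ROBOT

A 6-joint arm with a two-finger parallel gripper is mounted at the origin on the work surface. World frame = base frame: x ahead of the robot, y to its left, z up, the work surface at z = 0. Lengths are in m, angles in rad, forces in N, time in s.
With the tool pointing down it reaches from about 0.275 to 0.75 m from the base axis. Payload 10.2 kg.
Tool frame: the origin (TCP) lies at the very end of the fingers, on their centre line; the grasp point (between the pads) lies 19 mm behind it (manip.hold_point_z is the distance from the TCP to the grasp point, in m); z points along the fingers, y is the line along which they close (so a half turn about z gives the same grasp; the last joint's range is limited). The gripper opens to 85 mm and grips with 20 to 120 N. Pads are 22 mm wide; open, the fingers measure 114 mm over their backs; the gripper's body (76 mm by 85 mm) begins 54 mm behind the grasp point. The pads swing forward as they close: fully open they stand 13 mm farther back than shut.
Start: joints at [1.114, 0.313, 1.498, -0, 1.331, -0.223], TCP at [0.122, 0.511, 0.231] pointing down, gripper open.
Joint ranges: [-2.94, 2.94], [-0.97, 2.17], [0.19, 2.56], [-1.23, 4.37], [0.02, 3.11], [-2.88, 2.88]. Speed limits (rad/s): [2.39, 2.39, 3.01, 3.14, 3.14, 3.14].

INTERFACE

Orientations are given as a rotation vector (axis times angle).
In Python, from station import manip gives the robot as it stands.
- The arm moves only by the tool apply_moves, never from a script. Its arguments are lists of equal length, an entry for each row: "delta_pos": the shift along the world's x, y, z in units of 30 mm (1.0 is 30 mm), a list of three; "delta_rot": the turn, a rotation vector about the world's x, y, z in units of 90 degrees (1.0 is 90 degrees), a list of three. A call has 1 to 10 rows; each row shifts and turns the commanded pose from where the row before left it; what a row does not reach is not made up. A row lasts 1/8 s, in which the tool goes at most 62.5 mm and 10.7 degrees, less where a joint would pass 70% of its speed; a pose out of reach is approached as far as the arm can. A call with a number of a shift or a turn outside -1 to 1 is refused whole. A call with a gripper value outside its range is refused whole. "gripper" is the closure, from 0 (fully open) to 1 (shut), set as the call begins (left out, the last holds). The fingers move at their own pace and stop on an object; "grip_force" is the grip in N (left out, the last holds). Time passes only in rows, so rows that do not move let the fingers close. It gives the time, the measured TCP pose, the force, the opening and the grip force at its end, in the units of the state.
- manip.get_state(): the state, without advancing time (a new reading comes with each control period).
- manip.snapshot(name): name is "scene" or "top"; returns a dict with "pixels" (480x640x3 uint8, blue, green, red), "z_map" (480x640 float32, m along the optical axis (not along the pixel's ray), 0 where there is no reading), "fx", "fy", "cx", "cy" (pixels), "dist" ([k1, k2, p1, p2, k3] as OpenCV has them; the pictures are not rectified), "R" (3x3) and "t" (3): a world point X has camera coordinates R X + t. Camera axes: x right, y down, z forward; pixel columns grow to the right and rows downward; lengths in m; the calibration is good to about 2 mm. A picture is of the moment at which its call begins.
- manip.finish_job(): hands the job in; it is judged then, once.
Trained networks look in a picture, given as the dict that the camera call returned (one of the last four; its "shot" number tells which), for a name from the list of things; names that differ only in an ending like _2 or _b are one class to them, and where a whole thing is asked for, a point or a joint stands for the part that bears it (a point fixed in the world has none). Each returns a list of dicts, best first, with "confidence" (0 to 1); they miss things now and then, are a little off and sometimes report something else, mostly with a low value. They report only what shows in the picture. A call takes as long as a camera call. They do not tell look-alikes from the thing itself.
- manip.boxes_of(query, picture): "centre" ([column, row] in pixels, amid what is visible of it).
- manip.silhouettes(query, picture): "region" (480x640 bool, what is visible of it) and "centre" ([column, row] in pixels, amid what is visible of it).
The state is a dict: "time_s": time; "joint_positions": joint angles; "dq": joint speeds; "tau": joint torques, N m; "position": TCP position; "tool_rot": TCP orientation; "ft_force": force on the tool from outside, world axes, zero at the start; "moment": the same for the moment, N m; "finger_gap": finger opening in m; "grip_force": force on a finger pad.
Only numpy, scipy, OpenCV 4.12 (cv2) and the standard library are available. Lean on these libraries where they do the work, as an engineer would, in place of code of your own. Each camera call takes 0.05 s, during which the arm holds its last target. There are 200 camera calls.

TASK

Turn the ball carousel until the compartment with the green ball faces the brass spout, then lift the rear handle to tip the carousel so that the green ball, and no other, rolls out into the wooden tray. Finally lower the carousel gently by its handle until it is level on its rest again and let go. Do not touch the balls with the gripper, and leave the ornaments on the table where they stand.

Things in the scene. Friction and masses are not known exactly. Their poses are not given: they have to be found in the camera images.
- stand: Fixed stand of the carousel: 200 x 200 mm wooden base with two steel cheeks. Origin on the table directly below the carousel's turning axis (while level). Its +x axis points horizontally towards the spout, z up. The carousel floor (where the balls lie) is 105 mm above the origin.
- hinge (a point): Point midway along the tipping hinge; the hinge line is horizontal, along the stand's y axis. It lies at stand x = +60 mm, 95 mm above the table
- cradle (a joint): Tip angle of the carousel (rad): 0 = level on its rest, grows as the rear handle is lifted and the spout dips, stop at 0.62. Lifting at the handle takes about 3 to 5 N; if let go it falls back by itself, hard. The ball facing the spout rolls over its sill when tipped beyond about 0.45 rad
- handle (a point): Centre of the rear handle: a round brass bar, 14 mm thick, 100 mm long, parallel to the stand's y axis on two thin arms 45 mm either side of its centre (free between, open below). While level it lies at stand x = -150 mm, 175 mm above the table; it moves with the tipping carousel on an arc about the hinge
- carousel (a joint): Turning angle of the carousel (rad), counter-clockwise from above positive, turns without end or stops, held by light friction (about 0.08 N m). Four equal 90-degree open compartments between 42 mm high dividers; their middles face the stand's +x (the spout), +y, -x and -y when this is 0 or a multiple of pi/2
- peg (a point): Turning peg of the carousel: upright black round peg, 16 mm thick, standing on one divider 50 mm from the turning axis, at 135 degrees counter-clockwise from the stand's +x when the carousel angle is 0. It rises from 147 to 197 mm above the table; this point is its centre, half-way up, at 172 mm
- hub (a point): Point on the turning axis at the carousel floor, 105 mm above the table while level. The wooden hub round it is 44 mm thick, 46 mm high. A round wall (inner radius 80 mm, top 38 mm above this point) surrounds the compartments; its one gap, 60 mm wide, leads over a 2 mm sill into the brass spout, which ends 130 mm from the axis
- ball_green_center (a point): 42 mm green massage ball, polished (50 g), loose in one compartment of the carousel; this point is its centre. This is the one to serve
- ball_cream_center (a point): 42 mm cream-white massage ball, polished (50 g), loose in one compartment of the carousel; this point is its centre
- ball_orange_center (a point): 42 mm orange massage ball, polished (50 g), loose in one compartment of the carousel; this point is its centre
- ball_blue_center (a point): 42 mm blue massage ball, polished (50 g), loose in one compartment of the carousel; this point is its centre
- tray: Loose open wooden tray, 170 x 150 mm outside, 45 mm high, walls 6 mm, standing in front of and below the spout, already where the ball will drop. Origin under its centre, z up, x along its 170 mm side
- vase: Dark vase with white flowers, about 105 mm wide, 175 mm tall without flowers; origin under its centre. Leave alone
- fish: Golden wooden fish ornament on a 70 mm black foot, 150 mm tall; origin under the foot's centre. Leave alone
- diffuser: Amber scent bottle with reeds, 60 mm wide, 200 mm tall; origin under its centre. Leave alone
- card_holder: Clear card holder with blank cards, 60 x 120 mm, 72 mm tall; origin under its centre. Leave alone
Mind the look-alikes: they are no part of the job. Of the things that look like the tray, take the one that is nearest to the robot's base at the start.

How it is judged:
On the way, in this order (a step that is already met when the one before it is completed fails the run):
1. the green ball's compartment faces the spout while the carousel is level (x of ball_green_center in the frame of stand above 0.03 m and y of ball_green_center in the frame of stand between -0.028 and 0.028 m and distance between ball_green_center and hub below 0.09 m and value of joint cradle below 0.06 rad), for 0.2 s.
2. the carousel is tipped towards the spout (value of joint cradle above 0.25 rad), for 0.1 s.
3. the green ball has rolled into the tray (x of ball_green_center in the frame of tray between -0.08 and 0.08 m and y of ball_green_center in the frame of tray between -0.07 and 0.07 m and z of ball_green_center in the frame of tray below 0.045 m), for 0.2 s.
At the end, for the whole second after the job is handed in: The green ball lies at rest (under 0.05 m/s) inside the tray, the other three balls are still in the carousel (centres within 90 mm of the hub point), and the carousel is back level (tip angle under 0.04 rad) (all of step 3 and linear speed of ball_green below 0.05 m/s and distance between each of ball_cream_center, ball_orange_center, ball_blue_center and hub below 0.09 m and value of joint cradle below 0.04 rad); the robot touches nothing.
It fails at once if another ball left the carousel (distance between any of ball_cream_center, ball_orange_center, ball_blue_center and hub above 0.1 m).
It fails at once if a ball was touched by the gripper or arm (contact force between any of the fingers, the arm and ball_green above 0.5 N or contact force between any of the fingers, the arm and ball_cream above 0.5 N or contact force between any of the fingers, the arm and ball_orange above 0.5 N or contact force between any of the fingers, the arm and ball_blue above 0.5 N).
It fails at once if the carousel was dropped back (falling faster than 2 rad/s) (velocity of joint cradle below -2 rad/s).
It fails at once if an ornament was moved by more than 30 mm (distance of any of vase, fish, diffuser, card_holder from where it was at the start of the episode above 0.03 m).
It also fails if it takes over 72 s, if anything falls off the work surface, if the arm or the gripper's body presses on something with over 40 N, if the wrist force passes 120 N, or if a joint passes its speed limit or range.

## Working session

There is one attempt and no reset: what is moved stays moved. The work goes in short steps, Python scripts to look and compute and a tool call to move; the robot and the scene stay as the last step left them, time stands still between calls to the robot, and variables do not carry over. Pictures are saved under pics/ and viewed, at most 10 in all, crops included, and the job is handed in when it is done.

Besides the shell and the picture viewer there is one more tool, called after ">>>" as name(argument=value, ...) on one line, values as JSON. apply_moves: Moves the arm, as the interface text tells. Its arguments: {"type":"object","properties":{"delta_pos":{"type":"array"},"delta_rot":{"type":"array"},"gripper":{"type":"number"},"grip_force":{"type":"number"}},"required":["delta_pos","delta_rot"]}

```bash
mkdir -p pics
cat > h.py <<'E'
import numpy as np, cv2
from station import manip
def K(p): return np.array([[p["fx"],0,p["cx"]],[0,p["fy"],p["cy"]],[0,0,1.]])
def w(p,uv,z=None,height=None):
    n=cv2.undistortPoints(np.array([[uv]],float),K(p),np.array(p["dist"],float))[0,0]
    R=np.array(p["R"]);t=np.array(p["t"]);d=R.T@np.array([n[0],n[1],1]);c=-R.T@t
    if height is not None: return c+d*(height-c[2])/d[2]
    if z is None: z=p["z_map"][int(round(uv[1])),int(round(uv[0]))]
    return c+d*z
def proj(p,X):
    return cv2.projectPoints(np.array(X,float).reshape(-1,1,3),cv2.Rodrigues(np.array(p["R"]))[0],np.array(p["t"],float),K(p),np.array(p["dist"],float))[0][:,0]
E
python3 - <<'E'
from h import *
ps={}
for n in("top","scene"):
    p=manip.snapshot(n);ps[n]=p;cv2.imwrite(f"pics/{n}0.png",p["pixels"])
    for q in("stand","handle","peg","hub","ball_green_center","ball_cream_center","ball_orange_center","ball_blue_center","tray","vase","fish","diffuser","card_holder"):
        for b in manip.boxes_of(q,p)[:4]:
            if b["confidence"]>.3: print(n,q,np.round(b["centre"]),round(b["confidence"],2),w(p,b["centre"]).round(3))
s=manip.get_state();print(s["time_s"],s["position"],s["tool_rot"],s["ft_force"])
E
```

```text
top stand [347. 262.] 0.73 [ 0.549 -0.049  0.159]
top handle [342. 260.] 0.88 [ 0.553 -0.037  0.151]
top peg [346. 261.] 0.63 [ 0.55  -0.046  0.151]
top peg [351. 259.] 0.61 [ 0.557 -0.063  0.152]
top hub [343. 258.] 0.93 [ 0.559 -0.039  0.15 ]
top ball_green_center [346. 242.] 0.42 [ 0.609 -0.047  0.143]
top ball_cream_center [329. 261.] 0.69 [0.548 0.006 0.149]
top ball_orange_center [345. 259.] 0.75 [ 0.556 -0.045  0.145]
top ball_orange_center [363. 259.] 0.7 [ 0.559 -0.101  0.142]
top tray [412. 192.] 0.6 [ 0.794 -0.275  0.005]
top tray [274. 184.] 0.59 [0.811 0.196 0.01 ]
top tray [288. 266.] 0.57 [0.535 0.14  0.006]
top vase [121. 293.] 0.65 [0.443 0.606 0.265]
top fish [467. 264.] 0.81 [ 0.551 -0.442  0.09 ]
top fish [349. 259.] 0.38 [ 0.557 -0.056  0.155]
scene stand [273. 259.] 0.92 [ 0.612 -0.099  0.146]
scene handle [268. 242.] 0.75 [ 0.566 -0.07   0.143]
scene peg [269. 236.] 0.85 [ 0.559 -0.061  0.147]
scene hub [269. 238.] 0.71 [ 0.564 -0.063  0.15 ]
scene hub [286. 226.] 0.64 [ 0.561 -0.007  0.139]
scene ball_green_center [285. 252.] 0.49 [ 0.615 -0.063  0.14 ]
scene ball_cream_center [284. 226.] 0.49 [ 0.559 -0.011  0.138]
scene ball_orange_center [256. 252.] 0.73 [ 0.566 -0.111  0.142]
scene ball_blue_center [284. 252.] 0.36 [ 0.611 -0.064  0.138]
scene tray [326. 215.] 0.94 [0.54  0.166 0.006]
scene tray [278. 390.] 0.75 [ 0.791 -0.275  0.008]
scene tray [410. 258.] 0.72 [0.803 0.2   0.008]
scene vase [395.  64.] 0.84 [0.457 0.552 0.261]
scene fish [143. 373.] 0.58 [ 0.594 -0.451  0.11 ]
scene diffuser [344. 299.] 0.93 [ 0.771 -0.033  0.065]
scene diffuser [268. 242.] 0.65 [ 0.565 -0.071  0.143]
scene card_holder [411. 181.] 0.68 [0.672 0.377 0.071]
scene card_holder [344. 299.] 0.35 [ 0.772 -0.033  0.064]
1.4 [0.12164036 0.51073262 0.23130383] [3.66409663e-01 3.12014097e+00 5.10671370e-05] [0.00130921 0.15796236 0.27966219]
```

Run:
```python
import cv2,numpy as np
a=cv2.imread("pics/top0.png")[170:350,240:480];b=cv2.imread("pics/scene0.png")[160:400,180:440]
cv2.imwrite("pics/c1.png",cv2.resize(a,(800,600),interpolation=3))
cv2.imwrite("pics/c2.png",cv2.resize(b,(650,600),interpolation=3))
```

```text
(no output)
```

View pics/c1.png

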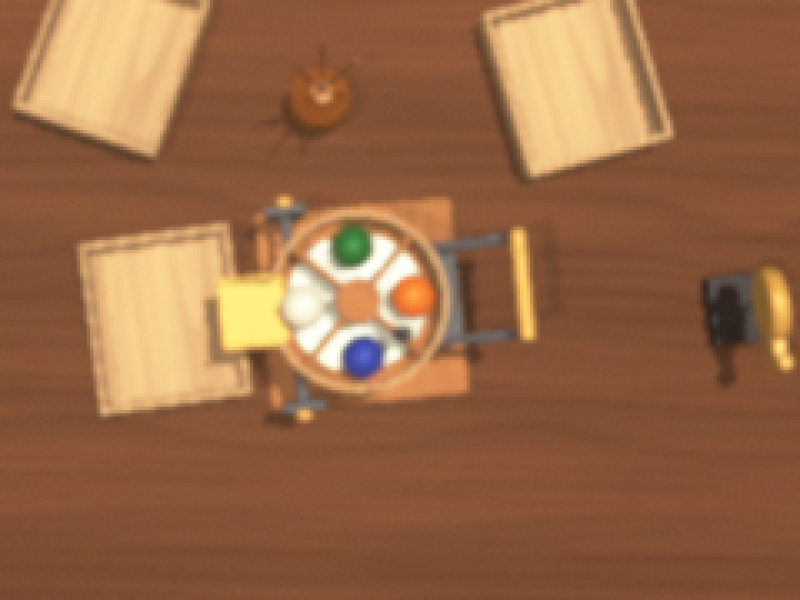

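View pics/c2.png

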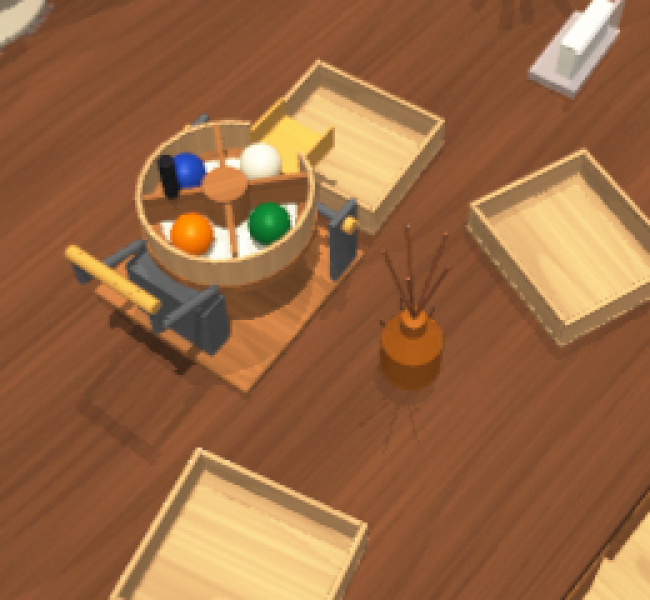

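View pics/scene0.png

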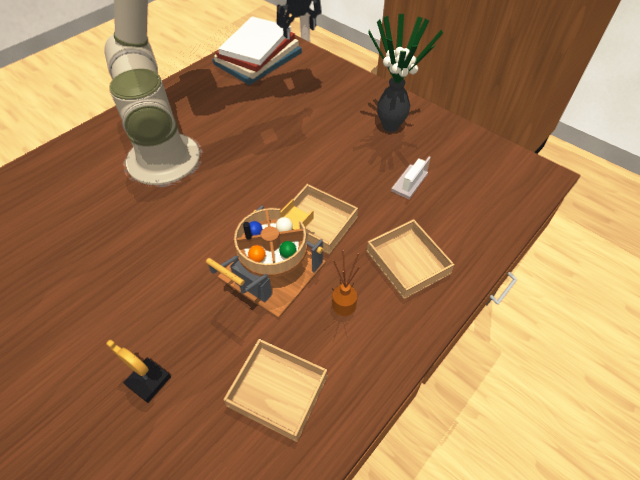

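The top crop shows the spout towards world +y (left), the handle towards -y at crop (524,284), and the black peg at crop (402,333) between orange and blue. Green is at crop (352,244), on the +x side, so the carousel must turn +90°. There are three trays, at top pixels (288,266), (274,184) and (412,192). The one at (288,266) is right, because it is nearest the base and lies under the spout, and it needs no handling.

```bash
cat > m.py <<'E'
from h import *
def meas(n="top"):
    p=manip.snapshot(n);img=p["pixels"];hsv=cv2.cvtColor(img,cv2.COLOR_BGR2HSV);H,S,V=[hsv[...,i].astype(int) for i in range(3)]
    vv,uu=np.mgrid[:480,:640]
    R=np.array(p["R"]);t=np.array(p["t"])
    pts=cv2.undistortPoints(np.stack([uu,vv],-1).reshape(-1,1,2).astype(float),K(p),np.array(p["dist"],float)).reshape(480,640,2)
    X=(np.dstack([pts,np.ones((480,640))])*p["z_map"][...,None]-t)@R
    return p,H,S,V,X
E
python3 - <<'E'
from m import *
for n in("top","scene"):
    p,H,S,V,X=meas(n)
    near=(abs(X[...,0]-.56)<.13)&(abs(X[...,1]+.05)<.2)&(p["z_map"]>0)
    hm=near&(X[...,2]>.155)&(X[...,1]<-.15)
    P=X[hm]; print(n,"handle",hm.sum(),P.mean(0).round(4),P.min(0).round(3),P.max(0).round(3))
    v=np.linalg.svd(P[:,:2]-P[:,:2].mean(0))[2][0];print(" dir",v, np.ptp((P[:,:2]-P[:,:2].mean(0))@v))
    pm=near&(X[...,2]>.16)&(X[...,1]>-.15)&(V<60)
    if pm.any(): print(" peg",pm.sum(),X[pm].mean(0).round(4),X[pm].min(0).round(3),X[pm].max(0).round(3))
    dark=near&(V<55)&(X[...,2]>.14);print(" dark",dark.sum(),np.argwhere(dark).mean(0) if dark.any() else 0, X[dark].mean(0).round(3) if dark.any() else 0)
    for nm,lo,hi in(("green",50,85),("blue",108,130),("orange",8,14)):
        m=near&(H>lo)&(H<hi)&(S>(220 if nm=="orange" else 130))&(X[...,2]>.11)&(V>60)&(np.hypot(X[...,0]-.555,X[...,1]+.045)<.09)
        if m.sum()>5:
            A=X[m];c=np.linalg.lstsq(np.c_[2*A,np.ones(len(A))],(A**2).sum(1),rcond=None)[0][:3]
            print(" ",nm,m.sum(),A.mean(0).round(3),"sph",c.round(3))
    rim=near&(abs(X[...,2]-.143)<.003)
    rim&=(np.hypot(X[...,0]-.555,X[...,1]+.043)>.075)&(np.hypot(X[...,0]-.555,X[...,1]+.043)<.095)
    A=X[rim][:,:2];c=np.linalg.lstsq(np.c_[2*A,np.ones(len(A))],(A**2).sum(1),rcond=None)[0];print(" rim",rim.sum(),c[:2],np.sqrt(c[2]+c[:2]@c[:2]))
    hb=near&(abs(X[...,2]-.151)<.003)&(np.hypot(X[...,0]-.555,X[...,1]+.045)<.03);print(" hub",hb.sum(),X[hb].mean(0))
E
```

```text
top handle 148 [ 0.5744 -0.1983  0.1797] [ 0.525 -0.209  0.156] [ 0.623 -0.188  0.189]
 dir [-0.99322885 -0.11617424] 0.09865350026028676
 dark 0 0 0
  green 44 [ 0.606 -0.043  0.144] sph [ 0.607 -0.044  0.141]
  blue 69 [ 0.502 -0.057  0.143] sph [ 0.503 -0.056  0.139]
 rim 106 [ 0.5563834 -0.049393 ] 0.08193985328328414
 hub 92 [ 0.55522536 -0.04920788  0.15119794]
scene handle 300 [ 0.5766 -0.2036  0.1778] [ 0.521 -0.215  0.155] [ 0.624 -0.19   0.184]
 dir [0.99298585 0.11823325] 0.10329027922868297
 peg 80 [ 0.5279 -0.0962  0.1825] [ 0.519 -0.101  0.16 ] [ 0.534 -0.087  0.198]
 dark 88 [230.31818182 246.96590909] [ 0.528 -0.096  0.178]
  green 201 [ 0.611 -0.053  0.139] sph [ 0.607 -0.049  0.128]
  blue 137 [ 0.513 -0.063  0.143] sph [ 0.52  -0.064  0.167]
  orange 39 [ 0.572 -0.109  0.131] sph [ 0.558 -0.103  0.118]
 rim 285 [ 0.55596877 -0.05247505] 0.08180895261277696
 hub 185 [ 0.55618424 -0.05388591  0.15030045]
```

>>> apply_moves(delta_pos=[[0.67,-1,0.1],[0.67,-1,0.1],[0.67,-1,0.1],[0.67,-1,0.1],[0.67,-1,0.1],[0.67,-1,0.1],[0.67,-1,0.1],[0.67,-1,0.1],[0.67,-1,0.1],[0.67,-1,0.1]], delta_rot=[[0,0,-0.115],[0,0,-0.115],[0,0,-0.115],[0,0,-0.115],[0,0,-0.115],[0,0,-0.115],[0,0,-0.115],[0,0,-0.115],[0,0,-0.115],[0,0,-0.115]], gripper=0.0)

```text
time_s: 2.75
position: [0.3232, 0.2097, 0.2616]
tool_rot: [2.682, 1.636, 0.001]
ft_force: [-0.1, 0.2, 0.1]
finger_gap: 0.0855
grip_force: 0.0
```

>>> apply_moves(delta_pos=[[0.67,-1,0],[0.67,-1,0],[0.67,-1,0],[0.67,-1,0],[0.67,-1,0],[0.67,-1,0],[0.67,-1,0],[0.67,-1,0],[0.67,-1,0],[0.67,-1,0]], delta_rot=[[0,0,-0.1],[0,0,-0.023],[0,0,0],[0,0,0],[0,0,0],[0,0,0],[0,0,0],[0,0,0],[0,0,0],[0,0,0]])

```text
time_s: 4.0
position: [0.5242, -0.0904, 0.2613]
tool_rot: [-2.823, -1.378, -0.0]
ft_force: [0.2, -0.1, -1.4]
finger_gap: 0.0855
grip_force: 0.0
```

```bash
cat > st.py <<'E'
from h import *
from scipy.spatial.transform import Rotation as Ro
def st():
    s=manip.get_state();R=Ro.from_rotvec(s["tool_rot"]).as_matrix()
    print("t",round(s["time_s"],2),"pos",np.round(s["position"],4),"yaw_y",np.degrees(np.arctan2(R[1,1],R[0,1])).round(1),"z",R[:,2].round(3),"F",np.round(s["ft_force"],1),"gap",s["finger_gap"],s["grip_force"],"q",np.round(s["joint_positions"],2))
if __name__=="__main__": st()
E
python3 st.py
```

```text
t 4.0 pos [ 0.5242 -0.0904  0.2613] yaw_y -38.0 z [ 0.  0. -1.] F [ 0.2 -0.1 -1.4] gap 0.08550532072617 0.0 q [-0.39  0.31  1.43  0.    1.41  0.27]
```

>>> apply_moves(delta_pos=[[0,0,-0.7],[0,0,-0.7],[0,0,-0.7],[0,0,-0.7],[0,0,-0.55],[0,0,0]], delta_rot=[[0,0,0],[0,0,0],[0,0,0],[0,0,0],[0,0,0],[0,0,0]])

```text
time_s: 4.75
position: [0.5232, -0.0891, 0.1599]
tool_rot: [-2.822, -1.377, 0.002]
ft_force: [-0.0, -0.4, -0.1]
finger_gap: 0.0853
grip_force: 0.0
```

>>> apply_moves(delta_pos=[[0,0,0],[0,0,0],[0,0,0],[0,0,0],[0,0,0],[0,0,0]], delta_rot=[[0,0,0],[0,0,0],[0,0,0],[0,0,0],[0,0,0],[0,0,0]], gripper=0.86, grip_force=20)

```text
time_s: 5.5
position: [0.5238, -0.0895, 0.1611]
tool_rot: [2.823, 1.378, 0.001]
ft_force: [-0.2, -1.7, 4.9]
finger_gap: 0.0154
grip_force: 21.7
```

Run:
```python
from st import *
st()
for n in("scene",):
    p=manip.snapshot(n);cv2.imwrite("pics/g1.png",cv2.resize(p["pixels"][170:320,190:390],(800,600),interpolation=3))
```

```text
t 5.5 pos [ 0.5238 -0.0895  0.1611] yaw_y -38.0 z [ 0.001 -0.    -1.   ] F [-0.2 -1.7  4.9] gap 0.015395807334861997 21.658380031585693 q [-0.39  0.39  1.58 -0.    1.17  0.27]
```

View pics/g1.png

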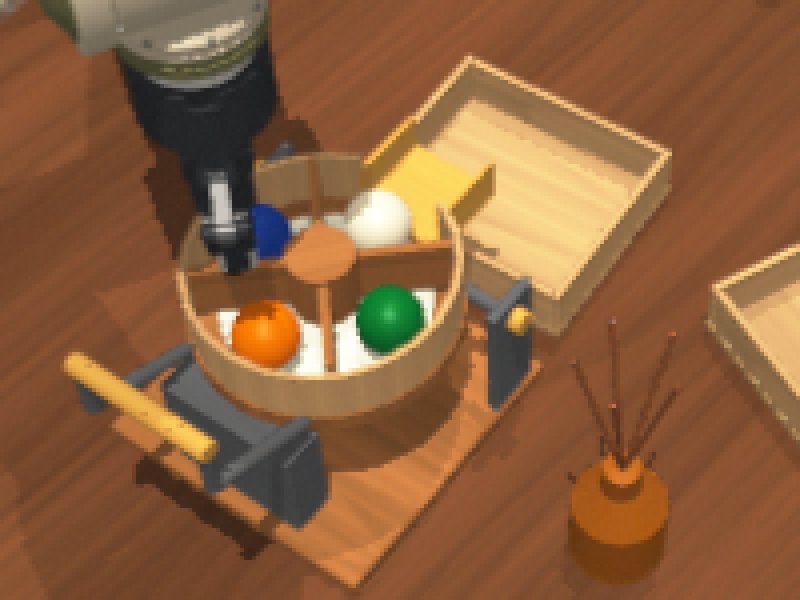

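```bash
python3 -c "
import numpy as np
a=np.radians(np.linspace(230.4,322,21));P=.0506*np.c_[np.cos(a),np.sin(a)]/.03
print(np.diff(P,axis=0).round(2).tolist())"
```

```text
[[0.11, -0.08], [0.11, -0.07], [0.12, -0.06], [0.12, -0.05], [0.13, -0.04], [0.13, -0.03], [0.13, -0.02], [0.13, -0.01], [0.13, -0.0], [0.13, 0.01], [0.13, 0.02], [0.13, 0.03], [0.13, 0.04], [0.12, 0.05], [0.12, 0.06], [0.12, 0.07], [0.11, 0.08], [0.1, 0.09], [0.1, 0.1], [0.09, 0.1]]
```

>>> apply_moves(delta_pos=[[0.11,-0.08,0.04],[0.11,-0.07,0],[0.12,-0.06,0],[0.12,-0.05,0],[0.13,-0.04,0],[0.13,-0.03,0],[0.13,-0.02,0],[0.13,-0.01,0],[0.13,0,0],[0.13,0.01,0]], delta_rot=[[0,0,0.05],[0,0,0.05],[0,0,0.05],[0,0,0.05],[0,0,0.05],[0,0,0.05],[0,0,0.05],[0,0,0.05],[0,0,0.05],[0,0,0.05]])

```text
time_s: 6.8
position: [0.56, -0.1003, 0.1612]
tool_rot: [-2.076, -2.355, 0.004]
ft_force: [-4.2, -3.7, 0.7]
finger_gap: 0.015
grip_force: 21.4
```

>>> apply_moves(delta_pos=[[0.13,0.02,0],[0.13,0.03,0],[0.13,0.04,0],[0.12,0.05,0],[0.12,0.06,0],[0.12,0.07,0],[0.11,0.08,0],[0.1,0.09,0],[0.1,0.1,0],[0.09,0.1,0]], delta_rot=[[0,0,0.05],[0,0,0.05],[0,0,0.05],[0,0,0.05],[0,0,0.05],[0,0,0.05],[0,0,0.05],[0,0,0.05],[0,0,0.05],[0,0,0.05]])

```text
time_s: 8.05
position: [0.5937, -0.08, 0.1612]
tool_rot: [-1.016, -2.967, 0.001]
ft_force: [-9.5, 2.3, 2.7]
finger_gap: 0.0151
grip_force: 21.6
```

Run:
```python
from st import *
st()
a=manip.snapshot("scene")["pixels"][170:320,190:390];b=manip.snapshot("top")["pixels"][225:300,300:400]
cv2.imwrite("pics/g2.png",np.hstack([cv2.resize(a,(400,300),interpolation=3),cv2.resize(b,(400,300),interpolation=3)]))
```

```text
t 8.05 pos [ 0.5937 -0.08    0.1612] yaw_y 52.2 z [-0.005  0.001 -1.   ] F [-9.5  2.3  2.7] gap 0.01512595828898416 21.608957648277283 q [-0.33  0.54  1.36 -0.    1.26 -1.24]
```

View pics/g2.png

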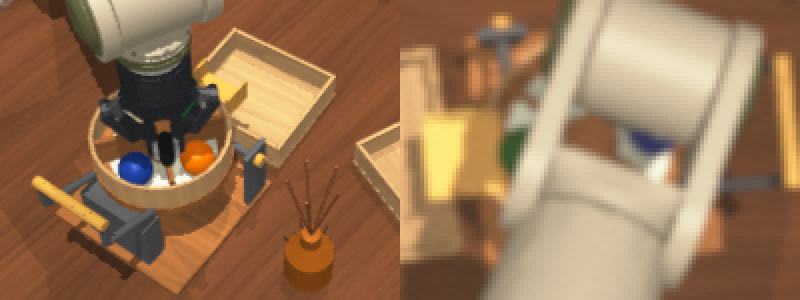

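Left panel: green is now at the spout, blue and orange are at (135,170) and (198,155), and the peg is held at (167,150). I'll release it, rise, and move towards the handle (0.575,-0.200), turning the tool to 97°.

>>> apply_moves(delta_pos=[[0,0,0],[0,0,0],[0,0,0],[0,0,0.6],[0,0,0.8],[0,0,0.8],[0,0,0.8],[0,0,0.8],[0,0,0.7]], delta_rot=[[0,0,0],[0,0,0],[0,0,0],[0,0,0],[0,0,0],[0,0,0],[0,0,0],[0,0,0],[0,0,0]], gripper=0.0)

```text
time_s: 9.28
position: [0.5954, -0.0806, 0.298]
tool_rot: [1.022, 2.97, 0.0]
ft_force: [0.4, 0.6, 0.7]
finger_gap: 0.0851
grip_force: 0.0
```

>>> apply_moves(delta_pos=[[-0.1,-1,0],[-0.1,-1,0],[-0.1,-1,0],[-0.1,-1,0],[-0.1,0,0],[0,0,0],[0,0,0]], delta_rot=[[0,0,0.1],[0,0,0.1],[0,0,0.1],[0,0,0.1],[0,0,0.1],[0,0,0],[0,0,0]])

```text
time_s: 10.15
position: [0.5805, -0.2002, 0.2971]
tool_rot: [-0.189, 3.136, -0.0]
ft_force: [0.7, -0.8, 0.1]
finger_gap: 0.0856
grip_force: 0.0
```

Run:
```python
from m import *
from st import st
st()
p,H,S,V,X=meas("top");a=p["pixels"]
q,*_=meas("scene")
for nm,pp in(("t",p),("s",q)):
  b=[x for x in manip.boxes_of("ball_green_center",pp) if x["confidence"]>.3]
  for x in b[:2]: print(nm,x["confidence"],w(pp,x["centre"],height=.14).round(3))
o=np.array([.556,-.0505]);ex=np.array([-.119,.993]);ey=np.array([-.993,-.119])
m=(H>50)&(H<85)&(S>130)&(V>60)&(np.hypot(X[...,0]-.556,X[...,1]+.05)<.1);d=X[m][:,:2].mean(0)-o;print("green stand",m.sum(),d@ex,d@ey)
cv2.imwrite("pics/g3.png",np.hstack([cv2.resize(a[225:300,300:400],(400,300),interpolation=3),cv2.resize(q["pixels"][170:320,190:390],(400,300),interpolation=3)]))
```

```text
t 10.15 pos [ 0.5805 -0.2002  0.2971] yaw_y 96.9 z [ 0. -0. -1.] F [ 0.7 -0.8  0.1] gap 0.0856228044173009 0.0 q [-0.52  0.49  1.08  0.    1.58 -2.21]
t 0.62 [ 0.548 -0.001  0.14 ]
s 0.7 [ 0.555 -0.017  0.14 ]
s 0.52 [ 0.619 -0.108  0.14 ]
green stand 39 0.05500823963403301 0.009296973311761667
```

View pics/g3.png

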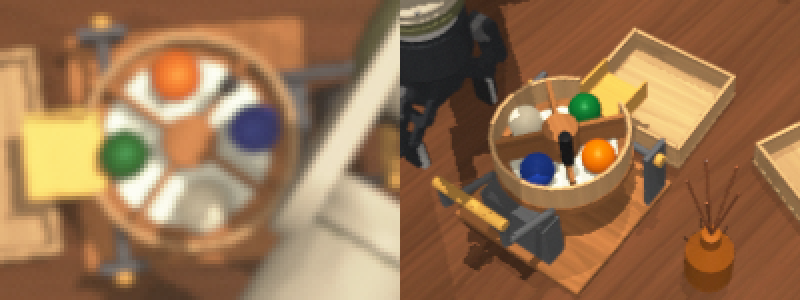

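Green now faces the spout in both views: left panel (122,155), right (585,107). Before I go down over the handle, I'll check the clearance at its inner side.

Run:
```python
from m import *
p,H,S,V,X=meas("scene")
o=np.array([.556,-.0505]);ex=np.array([-.119,.993]);ey=np.array([-.993,-.119])
d=X[...,:2]-o;sx=d@ex;sy=d@ey
for a in range(-200,-80,10):
    m=(sx>a/1e3)&(sx<(a+10)/1e3)&(abs(sy)<.032)&(X[...,2]<.2)
    print(a,m.sum(),X[m][:,2].max().round(3) if m.any() else None)
m=(abs(sx+.15)<.02)&(abs(sy)<.06)&(X[...,2]>.165)&(X[...,2]<.2);print(X[m].mean(0),sx[m].mean(),sy[m].min(),sy[m].max())
```

```text
-200 102 0.005
-190 98 0.004
-180 99 0.004
-170 93 0.179
-160 242 0.184
-150 118 0.181
-140 92 0.003
-130 93 0.003
-120 121 0.016
-110 247 0.093
-100 89 0.098
-90 293 0.146
[ 0.57566175 -0.20369995  0.17891764] -0.15446730197916445 -0.04892705219284094 0.05149625451357636
```

>>> apply_moves(delta_pos=[[-0.1,0,-0.5],[-0.1,0,-0.6],[0,0,-0.6],[0,0,-0.3]], delta_rot=[[0,0,0],[0,0,0],[0,0,0],[0,0,0]], gripper=0.4)

```text
time_s: 10.9
position: [0.5742, -0.2004, 0.2361]
tool_rot: [0.192, -3.135, -0.001]
ft_force: [0.7, -0.5, 0.4]
finger_gap: 0.0512
grip_force: 0.0
```

>>> apply_moves(delta_pos=[[0,0,-0.6],[0,0,-0.6],[0,0,-0.6],[0,0,-0.5],[0,0,-0.35],[0,0,0]], delta_rot=[[0,0,0],[0,0,0],[0,0,0],[0,0,0],[0,0,0],[0,0,0]])

```text
time_s: 11.65
position: [0.5742, -0.2005, 0.157]
tool_rot: [0.193, -3.135, -0.001]
ft_force: [1.2, 0.1, 0.5]
finger_gap: 0.0512
grip_force: 0.0
```

>>> apply_moves(delta_pos=[[0,0,0],[0,0,0],[0,0,0],[0,0,0],[0,0,0],[0,0,0]], delta_rot=[[0,0,0],[0,0,0],[0,0,0],[0,0,0],[0,0,0],[0,0,0]], gripper=0.9, grip_force=40)

```text
time_s: 12.4
position: [0.5749, -0.2026, 0.1585]
tool_rot: [-0.191, 3.133, -0.007]
ft_force: [1.3, -8.6, -0.3]
finger_gap: 0.0122
grip_force: 39.1
```

```bash
python3 st.py; python3 -c "
import numpy as np
th=np.linspace(0,.54,31);x=-.21*np.cos(th)+.08*np.sin(th);z=.21*np.sin(th)+.08*np.cos(th)
d=np.diff(np.c_[-.119*x,.993*x,z],axis=0)/.03
print(d.round(3).tolist(), d.sum(0)*.03)"
```

```text
t 12.4 pos [ 0.5749 -0.2026  0.1585] yaw_y 97.0 z [ 0.003 -0.004 -1.   ] F [ 1.3 -8.6 -0.3] gap 0.012238582726113468 39.12652015686035 q [-0.53  0.56  1.33 -0.    1.25 -2.22]
[[-0.006, 0.049, 0.126], [-0.006, 0.051, 0.125], [-0.006, 0.053, 0.124], [-0.007, 0.055, 0.123], [-0.007, 0.058, 0.122], [-0.007, 0.06, 0.121], [-0.007, 0.062, 0.12], [-0.008, 0.064, 0.118], [-0.008, 0.066, 0.117], [-0.008, 0.068, 0.116], [-0.008, 0.07, 0.115], [-0.009, 0.072, 0.113], [-0.009, 0.074, 0.112], [-0.009, 0.076, 0.111], [-0.009, 0.078, 0.109], [-0.01, 0.08, 0.108], [-0.01, 0.082, 0.106], [-0.01, 0.084, 0.105], [-0.01, 0.086, 0.103], [-0.011, 0.088, 0.102], [-0.011, 0.09, 0.1], [-0.011, 0.091, 0.099], [-0.011, 0.093, 0.097], [-0.011, 0.095, 0.095], [-0.012, 0.097, 0.093], [-0.012, 0.098, 0.092], [-0.012, 0.1, 0.09], [-0.012, 0.101, 0.088], [-0.012, 0.103, 0.086], [-0.013, 0.104, 0.084]] [-0.00845043  0.07051497  0.09658525]
```

>>> apply_moves(delta_pos=[[0,-0.02,0.126],[-0.006,0.051,0.125],[-0.006,0.053,0.124],[-0.007,0.055,0.123],[-0.007,0.058,0.122],[-0.007,0.06,0.121],[-0.007,0.062,0.12],[-0.008,0.064,0.118],[-0.008,0.066,0.117],[-0.008,0.068,0.116]], delta_rot=[[0,0,0],[0,0,0],[0,0,0],[0,0,0],[0,0,0],[0,0,0],[0,0,0],[0,0,0],[0,0,0],[0,0,0]])

```text
time_s: 13.65
position: [0.5728, -0.1857, 0.1947]
tool_rot: [-0.193, 3.134, -0.004]
ft_force: [3.6, -3.8, -0.6]
finger_gap: 0.0126
grip_force: 39.0
```

```bash
python3 st.py
```

```text
t 13.65 pos [ 0.5728 -0.1857  0.1947] yaw_y 97.0 z [ 0.002 -0.002 -1.   ] F [ 3.6 -3.8 -0.6] gap 0.012607934918610536 38.961167335510254 q [-0.51  0.51  1.31 -0.    1.32 -2.2 ]
```

>>> apply_moves(delta_pos=[[-0.008,0.07,0.115],[-0.009,0.072,0.113],[-0.009,0.074,0.112],[-0.009,0.076,0.111],[-0.009,0.078,0.109],[-0.01,0.08,0.108],[-0.01,0.082,0.106],[-0.01,0.084,0.105],[-0.01,0.086,0.103],[-0.011,0.088,0.102]], delta_rot=[[0,0,0],[0,0,0],[0,0,0],[0,0,0],[0,0,0],[0,0,0],[0,0,0],[0,0,0],[0,0,0],[0,0,0]])

```text
time_s: 14.9
position: [0.5701, -0.1626, 0.2279]
tool_rot: [-0.192, 3.133, -0.006]
ft_force: [3.5, -8.4, 1.2]
finger_gap: 0.0123
grip_force: 38.9
```

>>> apply_moves(delta_pos=[[-0.011,0.09,0.1],[-0.011,0.091,0.099],[-0.011,0.093,0.097],[-0.011,0.095,0.095],[-0.012,0.097,0.093],[-0.012,0.098,0.092],[-0.012,0.1,0.09],[-0.012,0.101,0.088],[-0.012,0.103,0.086],[-0.013,0.104,0.084]], delta_rot=[[0,0,0],[0,0,0],[0,0,0],[0,0,0],[0,0,0],[0,0,0],[0,0,0],[0,0,0],[0,0,0],[0,0,0]])

```text
time_s: 16.15
position: [0.5669, -0.1341, 0.2566]
tool_rot: [-0.191, 3.131, -0.009]
ft_force: [3.6, -9.7, 6.9]
finger_gap: 0.0123
grip_force: 38.9
```

>>> apply_moves(delta_pos=[[0,0,0],[0,0,0],[0,0,0],[0,0,0],[0,0,0],[0,0,0]], delta_rot=[[0,0,0],[0,0,0],[0,0,0],[0,0,0],[0,0,0],[0,0,0]])

```text
time_s: 16.9
position: [0.5669, -0.1341, 0.2567]
tool_rot: [-0.191, 3.131, -0.009]
ft_force: [2.8, -9.6, 9.0]
finger_gap: 0.0124
grip_force: 39.1
```

Run:
```python
from st import *
st()
p=manip.snapshot("scene");cv2.imwrite("pics/g4.png",cv2.resize(p["pixels"][160:310,200:400],(800,600),interpolation=3))
```

```text
t 16.9 pos [ 0.5669 -0.1341  0.2567] yaw_y 97.0 z [ 0.005 -0.005 -1.   ] F [ 2.8 -9.6  9. ] gap 0.012424664460829536 39.108787178993225 q [-0.43  0.42  1.28 -0.    1.44 -2.12]
```

View pics/g4.png

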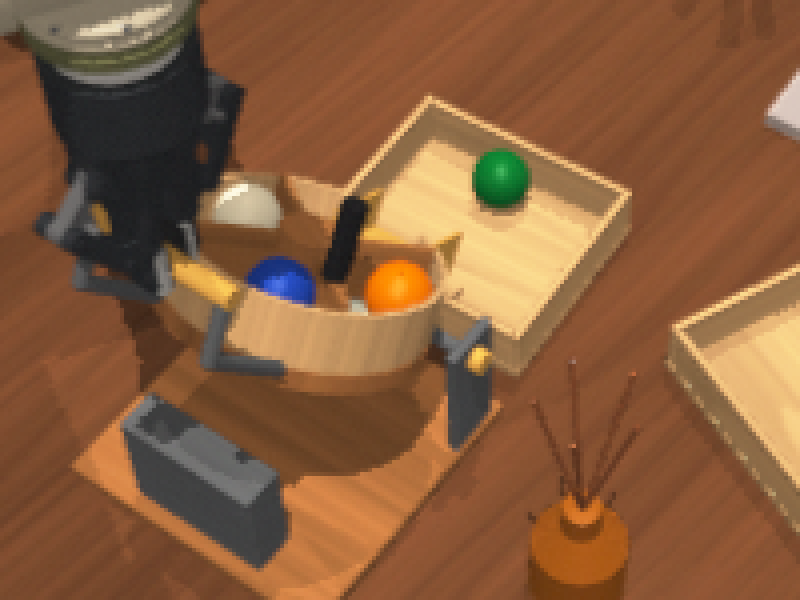

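Green is in the tray at crop (500,180), and the other three are still in the carousel. I'll lower along the same arc.

>>> apply_moves(delta_pos=[[0.013,-0.104,-0.084],[0.012,-0.103,-0.086],[0.012,-0.101,-0.088],[0.012,-0.1,-0.09],[0.012,-0.098,-0.092],[0.012,-0.097,-0.093],[0.011,-0.095,-0.095],[0.011,-0.093,-0.097],[0.011,-0.091,-0.099],[0.011,-0.09,-0.1]], delta_rot=[[0,0,0],[0,0,0],[0,0,0],[0,0,0],[0,0,0],[0,0,0],[0,0,0],[0,0,0],[0,0,0],[0,0,0]])

```text
time_s: 18.2
position: [0.5702, -0.1626, 0.2282]
tool_rot: [-0.192, 3.132, -0.005]
ft_force: [2.7, -6.5, 5.3]
finger_gap: 0.0125
grip_force: 39.7
```

>>> apply_moves(delta_pos=[[0.011,-0.088,-0.102],[0.01,-0.086,-0.103],[0.01,-0.084,-0.105],[0.01,-0.082,-0.106],[0.01,-0.08,-0.108],[0.009,-0.078,-0.109],[0.009,-0.076,-0.111],[0.009,-0.074,-0.112],[0.009,-0.072,-0.113],[0.008,-0.07,-0.115]], delta_rot=[[0,0,0],[0,0,0],[0,0,0],[0,0,0],[0,0,0],[0,0,0],[0,0,0],[0,0,0],[0,0,0],[0,0,0]])

```text
time_s: 19.45
position: [0.5728, -0.1857, 0.195]
tool_rot: [-0.192, 3.134, -0.003]
ft_force: [3.6, -4.3, 2.0]
finger_gap: 0.0127
grip_force: 40.5
```

>>> apply_moves(delta_pos=[[0.008,-0.068,-0.116],[0.008,-0.066,-0.117],[0.008,-0.064,-0.118],[0.007,-0.062,-0.12],[0.007,-0.06,-0.121],[0.007,-0.058,-0.122],[0.007,-0.055,-0.123],[0.006,-0.053,-0.124],[0.006,-0.051,-0.125],[0,-0.049,-0.126]], delta_rot=[[0,0,0],[0,0,0],[0,0,0],[0,0,0],[0,0,0],[0,0,0],[0,0,0],[0,0,0],[0,0,0],[0,0,0]])

```text
time_s: 20.7
position: [0.5748, -0.2028, 0.1583]
tool_rot: [-0.192, 3.134, -0.001]
ft_force: [-2.1, 5.6, 25.7]
finger_gap: 0.0123
grip_force: 44.1
```

```bash
python3 st.py
```

```text
t 20.7 pos [ 0.5748 -0.2028  0.1583] yaw_y 97.0 z [ 0.002 -0.    -1.   ] F [-2.1  5.6 25.7] gap 0.012268434224447148 44.10080909729004 q [-0.53  0.56  1.33  0.    1.25 -2.22]
```

It is on its rest with the tool pressing lightly. I'll ease that off, open, and rise.

>>> apply_moves(delta_pos=[[0,0,0.03],[0,0,0]], delta_rot=[[0,0,0],[0,0,0]])

```text
time_s: 20.95
position: [0.5748, -0.2026, 0.1588]
tool_rot: [-0.193, 3.134, -0.001]
ft_force: [5.8, -2.8, -0.2]
finger_gap: 0.0126
grip_force: 41.4
```

>>> apply_moves(delta_pos=[[0,0,0],[0,0,0],[0,0,0],[0,0,0.4],[0,0,0.8],[0,0,0.8],[0,0,0.8],[0,0,0.8],[0,0,0.8],[0,0,0]], delta_rot=[[0,0,0],[0,0,0],[0,0,0],[0,0,0],[0,0,0],[0,0,0],[0,0,0],[0,0,0],[0,0,0],[0,0,0]], gripper=0.4)

```text
time_s: 22.2
position: [0.5747, -0.2029, 0.2927]
tool_rot: [-0.193, 3.132, -0.004]
ft_force: [0.2, 0.6, 0.4]
finger_gap: 0.0512
grip_force: 0.0
```

Run:
```python
from st import *
st()
p=manip.snapshot("scene");cv2.imwrite("pics/g5.png",cv2.resize(p["pixels"][160:310,200:400],(800,600),interpolation=3))
```

```text
t 22.2 pos [ 0.5747 -0.2029  0.2927] yaw_y 97.0 z [ 0.004 -0.002 -1.   ] F [0.2 0.6 0.4] gap 0.051189807397185455 0.0 q [-0.53  0.47  1.11 -0.    1.55 -2.22]
```

View pics/g5.png

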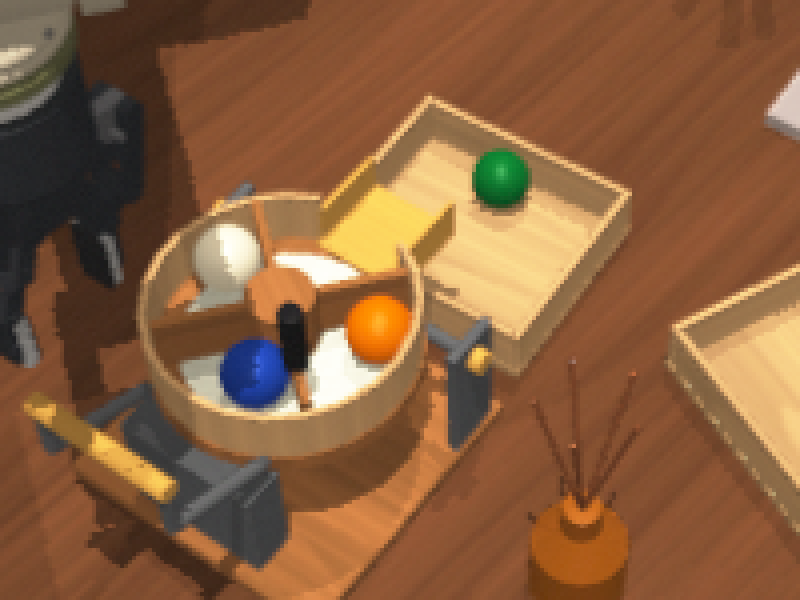

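The carousel is level and the gripper is clear. Green lies in the tray at (500,180), where it was in the last picture, and the other three balls are still in the carousel. I'm handing the job in.

```bash
python3 -c "
from station import manip
print(manip.finish_job())"
```

```text
the job is handed in; nothing more can be done
None
```

The green ball is in the tray, the other three balls are still in the carousel, and the carousel is level and released; I handed the job in at about 22 s, but no verdict came back.

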